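# Find and open the socket hatch of the counter's power box

### The arm

A 6-joint arm with a two-finger parallel gripper is mounted at the origin on a cart in front of the work surface, level with it; the furniture and walls round the work are solid. World frame = base frame: x ahead of the robot, y to its left, z up, the work surface at z = 0. Lengths are in mm, angles in rad, forces in N, time in s.
With the tool pointing down it reaches from about 400 to 825 mm from the base axis. Payload 7 kg.
Tool frame: the origin (TCP) lies on the front face of the gripper's body, between the roots of the fingers; the fingertips stand 66 mm ahead of it and the grasp point (between the pads) lies 47 mm ahead of it; x points along the fingers, z is the direction in which the jaws open and shut, and the axes are right-handed (so a half turn about x gives the same grasp; the last joint's range is limited). The gripper opens to 88 mm and grips with 3 to 60 N. Pads are 19 mm wide; open, the fingers measure 130 mm over their backs; the gripper's body (78 mm by 193 mm) begins 47 mm behind the grasp point.
Start: joints at [1.612, 0.359, 0.012, 0, -1.224, -0.288], TCP at [164.914, 654.522, 292.161] pointing down, gripper open.
Joint ranges: [-3.07, 3.07], [-1.43, 2.12], [-1.02, 1.25], [-3.03, 1.67], [-3.05, -0], [-3.03, 3.03]. Speed limits (rad/s): [2.39, 2.39, 3.01, 3.14, 3.14, 3.14].

### API

Orientations are given as a 3x3 rotation matrix whose columns are the frame's x, y, z axes.
In Python, from rig import ctrl, optics, workorder, models gives the robot as it stands.
- The arm moves only by the tool drive_tool, never from a script. Its argument "commands" is a list that holds one entry, the list of rows, each a list of 6 numbers: the shift along the tool's x, y, z in units of 30 mm (1.0 is 30 mm), then the turn, a rotation vector about the tool's x, y, z in units of 6 degrees (1.0 is 6 degrees). A call has 1 to 8 rows; each row shifts and turns the commanded pose from where the row before left it, along the tool's axes as they then stand; what a row does not reach is not made up. A row lasts 1/12 s, in which the tool goes at most 41.7 mm and 7.16 degrees, less where a joint would pass 70% of its speed; a pose out of reach is approached as far as the arm can. A call is refused whole if a number of a shift passes 1 or a number of a turn 1, either way. A call with a gripper value outside its range is refused whole. "claw" is the finger opening in mm, from 0 to 87.6, set as the call begins (left out, the last holds). The fingers move at their own pace and stop on an object; "force" is the grip in N (left out, the last holds). Time passes only in rows, so rows that do not move let the fingers close. It gives the time, the measured TCP pose, the force and the opening at its end, in the units of the state.
- ctrl.get_obs(): the state, without advancing time (a new reading comes with each control period).
- optics.read_camera(name): name is "scene" or "top"; returns (picture, depth): 384x512x3 uint8, blue, green, red; 384x512 float32, mm along the optical axis (not along the pixel's ray), 0 where there is no reading.
- optics.calibration(name): a dict with "fovy" (degrees; the focal length in pixels is half the picture's height over the tangent of half this angle, whatever the lens; pixels are square), "cx", "cy" (the principal point, pixels), "dist_coeffs" ([k1, k2, p1, p2, k3] as OpenCV has them; the pictures are not rectified), "R" (3x3) and "t" (3): a world point X has camera coordinates R X + t. Camera axes: x right, y down, z forward; pixel columns grow to the right and rows downward; lengths in mm; the calibration is good to about 2 mm. A picture is of the moment at which its call begins. calibration takes no time and is no camera call.
- workorder.hand_in(): hands the job in, once; it reports no verdict.
Trained networks look in the newest picture that a camera, given by its name, has taken for a name from the list of things; names that differ only in an ending like _2 or _b are one class to them, and where a whole thing is asked for, a point or a joint stands for the part that bears it (a point fixed in the world has none). Each returns a list of dicts, best first, with "conf" (0 to 1); they miss things now and then, are a little off and sometimes report something else, mostly with a low value. They report only what shows in the picture. A call takes as long as a camera call.
- models.spot_in(camera, thing): "extent" ([left, top, right, bottom] in pixels, round what is visible of it).
- models.regions_of(camera, thing): "mask" (384x512 bool, what is visible of it) and "extent" ([left, top, right, bottom] in pixels, round what is visible of it).
- models.place_of(camera, thing): "xy" ([column, row] in pixels: a listed point, or the origin of a listed thing).
The state is a dict: "time": time; "joint_positions": joint angles; "dq": joint speeds; "joint_torque": joint torques, N m; "eef_pos": TCP position; "tool_rot": TCP orientation; "contact_force": force on the tool from outside, world axes, zero at the start; "ft_torque": the same for the moment, N m; "opening": finger opening in mm.
Only numpy, scipy, OpenCV 4.12 (cv2) and the standard library are available. Lean on these libraries where they do the work, as an engineer would, in place of code of your own. Each camera call takes 0.05 s, during which the arm holds its last target. There are 200 camera calls.

### The job

One of the four identical aluminium covers on the counter's power box is the tip-up hatch over the sockets, the others are blanks that only give a little on their seals: press lightly on the ribbed far ends of the covers, one after another, until you find the one that rocks. Press that end down so that the near edge comes up, then push the raised edge away from you until the hatch stands upright, and leave it open. Pick nothing up, never bear down hard, and leave the coin dish and everything else on the counter where it is.

Things in the scene. Friction and masses are not known exactly. Their poses are not given: they have to be found in the camera images.
- power_box: the counter's power box, fixed: long low grey box, 160 mm (its x) x 444 mm (its y) x 76 mm high. Origin: centre of its underside; +x to its far side, away from the robot, +y left, z up. On top, left to right: two aluminium covers, a solid deck 114 mm wide, two more covers; cover centres at x = 0, y = 174, 96, -96, -174 mm, tops flush at z = 76 mm. Floor inside at z = 9 mm.
- pad_1 (a point): top face of the leftmost cover, middle of its ribbed thumb pad (five black ribs), 28 mm in from the cover's far edge, on its centre line. Covers: 140 mm along the box's x, 72 mm wide, 8 mm thick, all alike, in openings 144 x 75 mm.
- pad_2 (a point): top face of the second from left cover, middle of its ribbed thumb pad (five black ribs), 28 mm in from the cover's far edge, on its centre line. Three covers are blanks screwed over rubber seals: they give straight down, 1 mm per 5 N, 4 mm at most. The fourth, in any of the four places, is the hatch.
- pad_3 (a point): top face of the third from left cover, middle of its ribbed thumb pad (five black ribs), 28 mm in from the cover's far edge, on its centre line. The hatch sinks under about 3 to 6 N here, and tips past 50 degrees when pressed 20 to 30 mm down; pressing its near end does nothing.
- pad_4 (a point): top face of the rightmost cover, middle of its ribbed thumb pad (five black ribs), 28 mm in from the cover's far edge, on its centre line. Below the hatch, beyond the pin, the box is empty down to its floor.
- hatch (a joint): angle (rad) of the one cover that is the tip-up hatch: 0 closed and flush, 1.57 upright, stop at 1.85. It turns on a cross pin along the box's y at box x = 14 mm, z = 72 mm (28 mm nearer than the pad); its far end sinks into the box as its near edge, 84 mm from the pin, rises. It stays where left. Pushed from in front, the edge needs 1 to 3 N once past 50 degrees; flatter, it may jam.
- coin_dish: round white china coin dish, 111 mm across, 14 mm high, standing on the box's middle deck; stands or lies loose, to be left alone; origin at the centre of its underside
- card_terminal: black card payment terminal, 165 x 75 x 36 mm, lying on the counter left of the box; stands or lies loose, to be left alone; origin at the centre of its underside
- ribbon_copper: spool of copper ribbon lying flat, 72 mm across, 26 mm high, on the counter right of the box; stands or lies loose, to be left alone; origin at the centre of its underside
- ribbon_ivory: spool of ivory ribbon lying flat, 66 mm across, 24 mm high, on the counter right of the box; stands or lies loose, to be left alone; origin at the centre of its underside
- bean_jar: glass jar of cocoa beans with a wooden stopper, 63 mm across, 85 mm high, on the counter right of the box; stands or lies loose, to be left alone; origin at the centre of its underside
- ballotin_b: brown gift box with a bow, 61 x 86 x 63 mm, on the counter behind the jar; stands or lies loose, to be left alone; origin at the centre of its underside
- tongs_a: steel tongs, 172 x 25 x 19 mm, lying on the counter in front of the box; stands or lies loose, to be left alone; origin at the centre of its underside
- marker_white: marker pen, 135 x 13 x 15 mm, lying on the counter in front of the box; stands or lies loose, to be left alone; origin at the centre of its underside

How it is judged:
By the outcome, as a careful person would: the job done as asked, in the order asked, and still so for the second after the job is handed in, with the robot touching nothing.
It also fails if it takes over 58 s, if anything falls off the work surface, if the arm or the gripper's body presses on something with over 40 N, if the wrist force passes 120 N, or if a joint passes its speed limit or range.

## Working session

There is one attempt and no reset: what is moved stays moved. The work goes in short steps, Python scripts to look and compute and a tool call to move; the robot and the scene stay as the last step left them, time stands still between calls to the robot, and variables do not carry over. Pictures are saved under pics/ and viewed, about 8 in all and at most 12, crops included, and the job is handed in when it is done.

Besides the shell and the picture viewer there is one more tool, called after "Emit:" by a JSON object that holds its "op" and its "data". drive_tool: Moves the arm, as the interface text tells. Its arguments: {"type":"object","properties":{"commands":{"type":"array","items":{"type":"array","items":{"type":"array","items":{"type":"number"}}}},"claw":{"type":"number"},"force":{"type":"number"}},"required":["commands"]}

```bash
mkdir -p pics
cat > h.py <<'E'
import numpy as np, cv2
from rig import ctrl, optics, workorder, models
def K(n):
    c=optics.calibration(n); f=192/np.tan(np.radians(c["fovy"])/2)
    return np.array([[f,0,c["cx"]],[0,f,c["cy"]],[0,0,1]]),np.array(c["dist_coeffs"],float),np.array(c["R"]),np.array(c["t"])
def ray(n,uv):
    k,d,R,t=K(n); p=cv2.undistortPoints(np.array(uv,float).reshape(-1,1,2),k,d).reshape(-1,2)
    return -R.T@t, np.c_[p,np.ones(len(p))]@R
def atz(n,uv,z):
    o,r=ray(n,uv); return o+r*((z-o[2])/r[:,2:3])
def proj(n,P):
    k,d,R,t=K(n); return cv2.projectPoints(np.array(P,float).reshape(-1,3),cv2.Rodrigues(R)[0],t,k,d)[0].reshape(-1,2)
E
python3 - <<'E'
from h import *
np.set_printoptions(precision=1,suppress=True)
ims=[]
for n in("top","scene"):
    im,dp=optics.read_camera(n); cv2.imwrite(f"pics/{n}0.png",im); np.save(f"{n}d.npy",dp)
    for th in["pad_1","pad_2","pad_3","pad_4","power_box","coin_dish"]:
        z=76 if th!="power_box" else 0
        for r in models.place_of(n,th)[:4]: print(n,th,round(r["conf"],2),np.array(r["xy"]),atz(n,r["xy"],z)[0])
o=ctrl.get_obs();print(o["time"],o["eef_pos"],o["tool_rot"],o["contact_force"],o["opening"])
E
```

```text
scene pad_1 0.87 [259.1 152.1] [ 579.2 -153.8   76. ]
scene pad_1 0.74 [179.  224.8] [569.1 188.7  76. ]
scene pad_1 0.73 [299.6 111. ] [ 597.6 -368.5   76. ]
scene pad_1 0.68 [203.1 209.2] [556.5 105.9  76. ]
scene pad_2 0.87 [259.1 152.1] [ 579.2 -153.8   76. ]
scene pad_2 0.74 [179.  224.8] [569.1 188.7  76. ]
scene pad_2 0.73 [299.6 111. ] [ 597.6 -368.5   76. ]
scene pad_2 0.68 [203.1 209.2] [556.5 105.9  76. ]
scene pad_3 0.87 [259.1 152.1] [ 579.2 -153.8   76. ]
scene pad_3 0.74 [179.  224.8] [569.1 188.7  76. ]
scene pad_3 0.73 [299.6 111. ] [ 597.6 -368.5   76. ]
scene pad_3 0.68 [203.1 209.2] [556.5 105.9  76. ]
scene pad_4 0.87 [259.1 152.1] [ 579.2 -153.8   76. ]
scene pad_4 0.74 [179.  224.8] [569.1 188.7  76. ]
scene pad_4 0.73 [299.6 111. ] [ 597.6 -368.5   76. ]
scene pad_4 0.68 [203.1 209.2] [556.5 105.9  76. ]
scene power_box 0.77 [235. 207.] [521.9  13.    0. ]
scene coin_dish 0.6 [228.8 195. ] [536.5  19.6  76. ]
0.7 [164.9 654.5 292.2] [[-0.   1.  -0.2]
 [ 0.  -0.2 -1. ]
 [-1.  -0.  -0. ]] [-0.6  0.9 -0.3] 87.64782241621576
```

```bash
python3 -c "
import cv2
a=cv2.imread('pics/top0.png');b=cv2.imread('pics/scene0.png');cv2.imwrite('pics/a.png',cv2.resize(a,(780,585)));cv2.imwrite('pics/b.png',cv2.resize(b,(780,585)))"
```

```text
(no output)
```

View pics/a.png

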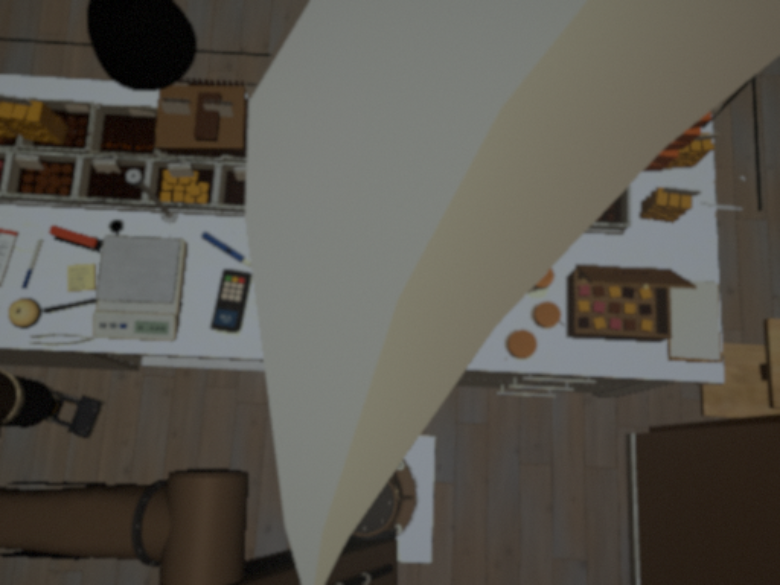

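View pics/b.png

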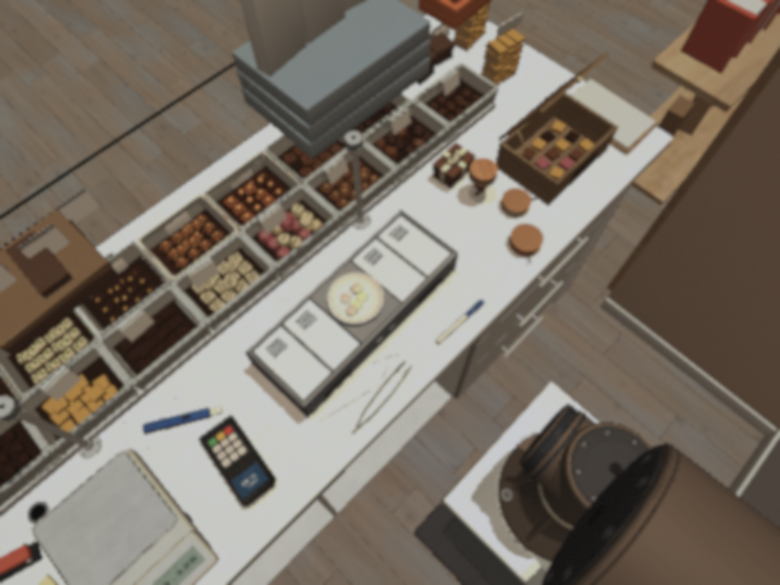

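Run:
```python
from h import *
from scipy.optimize import least_squares
np.set_printoptions(precision=1,suppress=True)
dp=np.load("scened.npy"); k,d,R,t=K("scene")
v,u=np.mgrid[:384,:512]; p=cv2.undistortPoints(np.c_[u.ravel(),v.ravel()].astype(float).reshape(-1,1,2),k,d).reshape(-1,2)
z=dp.ravel(); P=(np.c_[p*z[:,None],z]-t)@R
ok=z>0
H=P.reshape(384,512,3)
td=np.load("topd.npy");print("top depth pct",np.percentile(td[td>0],[5,25,50,75,95]),"cam z",(-K("top")[2].T@K("top")[3]), "scene cam",-R.T@t)
m=ok&(abs(P[:,2]-76)<12)&(P[:,0]>380)&(P[:,0]<700)&(abs(P[:,1])<330)
Q=P[m]; print(len(Q)); 
img=m.reshape(384,512).astype(np.uint8); n,l,s,c=cv2.connectedComponentsWithStats(img)
i=1+np.argmax(s[1:,4]);print(s[i]); mk=(l==i); q=H[mk]
print("z med",np.median(q[:,2])); r=cv2.minAreaRect(q[:,:2].astype(np.float32)); print(r, cv2.boxPoints(r))
# pads: dets
for a in models.place_of("scene","pad_1"): print(round(a["conf"],2),np.array(a["xy"]),atz("scene",a["xy"],76)[0])
im=cv2.imread("pics/scene0.png")
th=np.radians(r[2]); c=np.array(r[0])
# choose yaw: box +y along the long side
b=cv2.boxPoints(r); e=max((b[1]-b[0],b[2]-b[1]),key=np.linalg.norm); e=e/np.linalg.norm(e); e*=np.sign(e[1]); ex=np.array([e[1],-e[0]])
print("ex",ex,"yaw",np.degrees(np.arctan2(ex[1],ex[0])))
for y in(174,96,-96,-174):
    pt=c+ex*42+e*y; uv=proj("scene",[*pt,76])[0]; print(y,pt,uv)
    pts=[np.r_[c+ex*sx*70+e*(y+sy*36),76] for sx,sy in((1,1),(1,-1),(-1,-1),(-1,1))]
    for uvc in proj("scene",pts): im[int(round(uvc[1])),int(round(uvc[0]))]=(0,0,255)
    im[int(round(uv[1])),int(round(uv[0]))]=(0,255,0)
cv2.imwrite("pics/c.png",cv2.resize(im[125:275,150:350],(800,600),interpolation=cv2.INTER_NEAREST))
```

```text
top depth pct [1062.  1843.4 1943.2 2680.5 3002.8] cam z [  99.2  -44.6 1859.7] scene cam [ 123.9  316.6 1104.4]
7510
[ 161  138  140  131 6901]
z med 76.10307216835588
((520.7764282226562, 14.62255859375), (161.9127197265625, 442.6670227050781), 2.1753528118133545) [[ 431.5  232.7]
 [ 448.3 -209.6]
 [ 610.1 -203.5]
 [ 593.3  238.9]]
0.87 [259.1 152.1] [ 579.2 -153.8   76. ]
0.74 [179.  224.8] [569.1 188.7  76. ]
0.73 [299.6 111. ] [ 597.6 -368.5   76. ]
0.68 [203.1 209.2] [556.5 105.9  76. ]
0.61 [244.3 168.9] [568.4 -77.   76. ]
ex [1. 0.] yaw 2.175353
174 [556.1 190.1] [181.5 228.1]
96 [559.1 112.1] [200.9 210. ]
-96 [566.4 -79.7] [245.4 168.8]
-174 [ 569.4 -157.7] [262.1 153.2]
```

View pics/c.png

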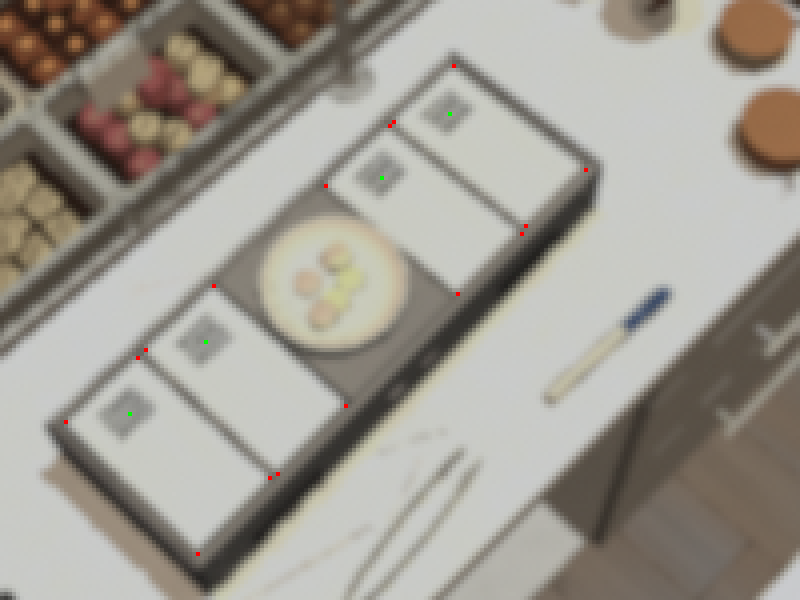

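Run:
```python
from h import *
np.set_printoptions(precision=0,suppress=True,linewidth=200)
def cloud(n):
    dp=np.load(n+"d.npy"); k,d,R,t=K(n)
    v,u=np.mgrid[:384,:512]; p=cv2.undistortPoints(np.c_[u.ravel(),v.ravel()].astype(float).reshape(-1,1,2),k,d).reshape(-1,2)
    z=dp.ravel(); return ((np.c_[p*z[:,None],z]-t)@R).reshape(384,512,3),dp
T,td=cloud("top"); 
print("top zero frac",(td==0).mean())
for (r,c) in[(20,250),(100,220),(200,220),(300,200),(370,205),(100,300),(200,280),(60,400),(20,440)]: print((r,c),td[r,c],T[r,c])
S,sd=cloud("scene"); ok=sd>0
print("height map max z, rows x 380..800 step 30, cols y 340..-340 step 40")
for x in range(380,830,30):
    print(x,np.array([ (lambda m: S[...,2][m].max() if m.any() else -1)(ok&(abs(S[...,0]-x-15)<15)&(abs(S[...,1]-y)<20)) for y in range(340,-380,-40)]))
```

```text
top zero frac 0.3603922526041667
(20, 250) 0.0 [  99.  -45. 1860.]
(100, 220) 0.0 [  99.  -45. 1860.]
(200, 220) 0.0 [  99.  -45. 1860.]
(300, 200) 0.0 [  99.  -45. 1860.]
(370, 205) 0.0 [  99.  -45. 1860.]
(100, 300) 0.0 [  99.  -45. 1860.]
(200, 280) 0.0 [  99.  -45. 1860.]
(60, 400) 0.0 [  99.  -45. 1860.]
(20, 440) 0.0 [  99.  -45. 1860.]
height map max z, rows x 380..800 step 30, cols y 340..-340 step 40
380 [38.  5.  6.  6.  7.  6.  7.  5.  5.  5.  7.  5.  6.  5.  6.  5.  5. 32.]
410 [36.  6.  5. 80. 80. 78. 77. 76. 67. 35.  5.  5.  5.  4.  6.  4.  5. 27.]
440 [28.  7.  6. 81. 81. 80. 81. 81. 92. 91. 80. 82. 80. 81. 81.  6.  6.  4.]
470 [28.  5.  5. 82. 82. 80. 80. 91. 94. 94. 81. 81. 80. 80. 81.  5.  6.  4.]
500 [28.  5.  6. 81. 81. 81. 81. 93. 89. 91. 80. 81. 83. 83. 80.  5.  6.  4.]
530 [25.  6.  8. 81. 80. 80. 80. 91. 88. 92. 82. 81. 80. 82. 80.  7.  7.  7.]
560 [17.  6.  6. 83. 82. 80. 81. 91. 92. 92. 81. 80. 83. 81. 79.  5.  6.  5.]
590 [ 5.  7.  5. 79. 78. 80. 79. 79. 79. 79. 79. 79. 81. 82. 77.  6.  5.  6.]
620 [ 6.  6.  7.  7.  5.  5.  5.  4.  6.  4.  4.  4.  4.  3.  4.  5.  5. 53.]
650 [  7.   5.   6.   7.   5.   6.   7.   5.   4.   5. 266. 265. 282. 280. 266. 266. 266. 268.]
680 [ 77.  76.  76.  75.  77.  76.  77.  76.  76.  78. 396. 399. 399. 398. 399. 398. 397. 399.]
710 [ 59.  52.  76.  51.  65.  64.  74.  74.  69.  71. 398. 399. 400. 399. 400. 398. 398. 400.]
740 [328. 326.  77.  66.  66.  66.  73.  76.  69.  71. 398. 399. 399. 399. 398. 398. 399. 400.]
770 [328. 327.  73. 105. 105.  64.  73.  76. 105. 104. 398. 400. 400. 399. 399. 399. 399. 400.]
800 [349. 325.  77.  77.  76.  76.  76.  77.  75.  74. 543. 544. 517. 493. 472. 448. 400. 399.]
```

```bash
cat >> h.py <<'E'
a=np.radians(2.18); EX=np.array([np.cos(a),np.sin(a),0]); EY=np.array([-EX[1],EX[0],0]); C=np.array([520.8,14.6,0])
RT=np.c_[[0,0,-1],EX,-EY]
def box(x,y,z): return C+EX*x+EY*y+[0,0,z]
def tobox(P): P=np.asarray(P)-C; return np.r_[P@EX,P@EY,P[2]]
def go(tip):  # tip target in box coords: shift in tool units (current frame), rotvec units
    o=ctrl.get_obs(); R=np.array(o["tool_rot"]); p=np.array(o["eef_pos"])
    d=R.T@(box(*tip)+[0,0,66]-p)/30; rv=cv2.Rodrigues(R.T@RT)[0].ravel()*180/np.pi/6
    print("t",o["time"],"tip box",tobox(p+R[:,0]*66).round(1),"F",np.round(o["contact_force"],1),"open",round(o["opening"],1)); print("shift",d.round(2),"rot",rv.round(2))
E
python3 -c "
from h import *
go((42,174,240));print(np.array(ctrl.get_obs()['tool_rot']).round(3))"
```

```text
t 0.75 tip box [-331.3  653.   226.2] F [-0.3  0.3 -0.8] open 87.5
shift [-0.46 16.43 11.83] rot [-2.72 -0.    0.  ]
[[-0.     0.97  -0.244]
 [ 0.    -0.244 -0.97 ]
 [-1.    -0.    -0.   ]]
```

Emit:
{"op": "drive_tool", "data": {"commands": [[[0, 0, 0, -0.9, 0, 0], [0, 0, 0, -0.9, 0, 0], [0, 0, 0, -0.92, 0, 0], [0, 0.4, 0.5, 0, 0, 0], [0, 0.6, 0.77, 0, 0, 0], [0, 0.6, 0.77, 0, 0, 0], [0, 0.6, 0.77, 0, 0, 0], [0, 0.6, 0.77, 0, 0, 0]]], "claw": 0}}

```text
time: 1.42
eef_pos: [253.5, 549.3, 292.2]
tool_rot: [[0.0, 0.999, 0.038], [0.0, 0.038, -0.999], [-1.0, 0.0, -0.0]]
contact_force: [0.6, -0.4, 0.1]
opening: 39.8
```

Emit:
{"op": "drive_tool", "data": {"commands": [[[0, 0.6, 0.77, 0, 0, 0], [0, 0.6, 0.77, 0, 0, 0], [0, 0.6, 0.77, 0, 0, 0], [0, 0.6, 0.77, 0, 0, 0], [0, 0.6, 0.77, 0, 0, 0], [0, 0.6, 0.77, 0, 0, 0], [0, 0.6, 0.77, 0, 0, 0], [0, 0.6, 0.77, 0, 0, 0]]]}}

```text
time: 2.08
eef_pos: [404.6, 370.0, 292.5]
tool_rot: [[0.0, 0.999, 0.038], [0.001, 0.038, -0.999], [-1.0, 0.0, -0.001]]
contact_force: [0.5, 0.6, -0.3]
opening: 0.5
```

```bash
python3 -c "
from h import *
go((42,174,110))"
```

```text
t 2.0833 tip box [-102.6  359.6  226.5] F [ 0.5  0.6 -0.3] open 0.5
shift [3.88 4.82 6.19] rot [ 0. -0. -0.]
```

Emit:
{"op": "drive_tool", "data": {"commands": [[[0, 0.6, 0.77, 0, 0, 0], [0, 0.6, 0.77, 0, 0, 0], [0.3, 0.6, 0.77, 0, 0, 0], [0.5, 0.6, 0.77, 0, 0, 0], [0.6, 0.6, 0.77, 0, 0, 0], [0.6, 0.6, 0.77, 0, 0, 0], [0.6, 0.5, 0.6, 0, 0, 0], [0.6, 0.3, 0.3, 0, 0, 0]]]}}

```text
time: 2.75
eef_pos: [543.3, 208.7, 195.5]
tool_rot: [[0.0, 0.999, 0.036], [0.0, 0.036, -0.999], [-1.0, 0.0, -0.0]]
contact_force: [0.9, -0.8, 0.0]
opening: 0.5
```

Emit:
{"op": "drive_tool", "data": {"commands": [[[0.4, 0, 0, 0, 0, 0], [0.2, 0, 0, 0, 0, 0], [0, 0, 0, 0, 0, 0]]]}}

```text
time: 3.0
eef_pos: [541.6, 210.2, 176.8]
tool_rot: [[-0.002, 0.999, 0.037], [-0.001, 0.037, -0.999], [-1.0, -0.002, 0.001]]
contact_force: [-0.8, 1.0, -0.3]
opening: 0.6
```

Run:
```python
from h import *
go((42,174,76))
im,_=optics.read_camera("scene");cv2.imwrite("pics/d.png",cv2.resize(im[90:290,120:380],(780,600)))
im,_=optics.read_camera("top");cv2.imwrite("pics/d2.png",im)
```

```text
t 3.0 tip box [ 28.  194.6 110.8] F [-0.8  1.  -0.3] open 0.6
shift [1.16 0.46 0.69] rot [-0.01  0.01  0.02]
```

View pics/d.png

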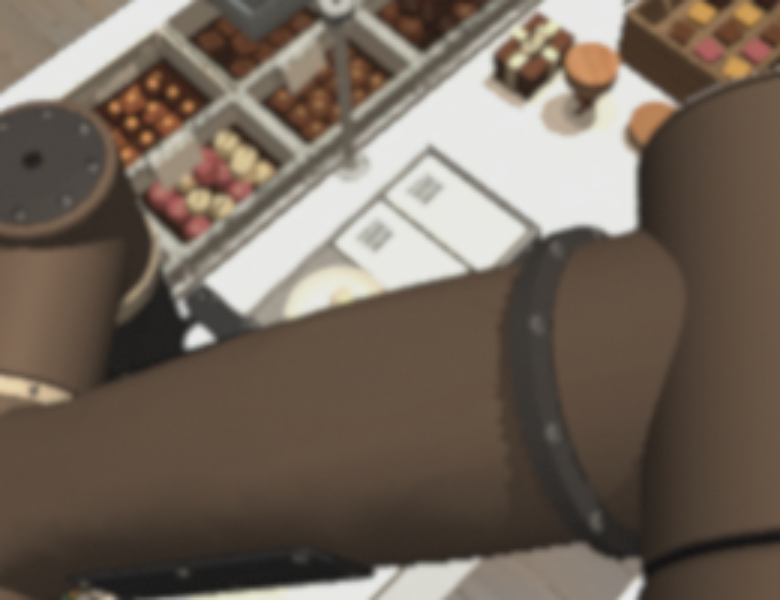

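Emit:
{"op": "drive_tool", "data": {"commands": [[[0, 0.25, 0.35, 0, 0, 0], [0.3, 0.22, 0.34, 0, 0, 0], [0.3, 0, 0, 0, 0, 0], [0.2, 0, 0, 0, 0, 0], [0, 0, 0, 0, 0, 0], [0, 0, 0, 0, 0, 0]]]}}

```text
time: 3.6
eef_pos: [556.7, 190.4, 153.6]
tool_rot: [[-0.001, 0.999, 0.038], [-0.001, 0.038, -0.999], [-1.0, -0.001, 0.001]]
contact_force: [-1.8, 0.4, 0.2]
opening: 0.5
```

```bash
python3 -c "
from h import *
go((42,174,76))"
```

```text
t 3.6 tip box [ 42.5 174.2  87.6] F [-1.8  0.4  0.2] open 0.5
shift [ 0.39 -0.02  0.01] rot [-0.    0.01  0.01]
```

Emit:
{"op": "drive_tool", "data": {"commands": [[[0.15, 0, 0, 0, 0, 0], [0.13, 0, 0, 0, 0, 0], [0.04, 0, 0, 0, 0, 0], [0.03, 0, 0, 0, 0, 0], [0, 0, 0, 0, 0, 0]]]}}

```text
time: 4.02
eef_pos: [556.8, 190.7, 143.5]
tool_rot: [[-0.0, 0.999, 0.038], [-0.0, 0.038, -0.999], [-1.0, -0.0, 0.0]]
contact_force: [0.2, 0.5, -0.2]
opening: 0.6
```

Emit:
{"op": "drive_tool", "data": {"commands": [[[0.035, 0, 0, 0, 0, 0], [0, 0, 0, 0, 0, 0]]]}}

```text
time: 4.18
eef_pos: [556.9, 190.6, 142.6]
tool_rot: [[0.0, 0.999, 0.038], [0.0, 0.038, -0.999], [-1.0, 0.0, -0.0]]
contact_force: [0.4, -0.2, -0.3]
opening: 0.5
```

Emit:
{"op": "drive_tool", "data": {"commands": [[[0.035, 0, 0, 0, 0, 0], [0, 0, 0, 0, 0, 0]]]}}

```text
time: 4.35
eef_pos: [557.0, 190.7, 141.6]
tool_rot: [[0.0, 0.999, 0.038], [0.0, 0.038, -0.999], [-1.0, 0.0, -0.0]]
contact_force: [-0.1, -1.4, 1.0]
opening: 0.6
```

Emit:
{"op": "drive_tool", "data": {"commands": [[[0.035, 0, 0, 0, 0, 0], [0, 0, 0, 0, 0, 0]]]}}

```text
time: 4.52
eef_pos: [557.1, 190.7, 140.8]
tool_rot: [[0.0, 0.999, 0.038], [0.0, 0.038, -0.999], [-1.0, 0.0, -0.0]]
contact_force: [-1.9, -0.2, 4.8]
opening: 0.5
```

Emit:
{"op": "drive_tool", "data": {"commands": [[[0.035, 0, 0, 0, 0, 0], [0, 0, 0, 0, 0, 0]]]}}

```text
time: 4.68
eef_pos: [557.1, 190.7, 140.1]
tool_rot: [[0.001, 0.999, 0.038], [0.0, 0.038, -0.999], [-1.0, 0.001, -0.0]]
contact_force: [-4.2, -0.8, 8.1]
opening: 0.4
```

Emit:
{"op": "drive_tool", "data": {"commands": [[[0.025, 0, 0, 0, 0, 0], [0, 0, 0, 0, 0, 0]]]}}

```text
time: 4.85
eef_pos: [557.1, 190.7, 139.6]
tool_rot: [[0.001, 0.999, 0.038], [0.0, 0.038, -0.999], [-1.0, 0.001, -0.0]]
contact_force: [-4.1, -0.4, 9.8]
opening: 0.4
```

Emit:
{"op": "drive_tool", "data": {"commands": [[[-0.3, 0, 0, 0, 0, 0], [-0.4, 0, 0, 0, 0, 0], [0, 0, 0.6, 0, 0, 0], [0, 0, 0.8, 0, 0, 0], [0, 0, 0.8, 0, 0, 0], [0, 0, 0.4, 0, 0, 0], [0, 0, 0, 0, 0, 0], [0, 0, 0, 0, 0, 0]]]}}

```text
time: 5.52
eef_pos: [560.0, 112.2, 159.9]
tool_rot: [[0.0, 0.999, 0.037], [0.0, 0.037, -0.999], [-1.0, 0.0, -0.0]]
contact_force: [-0.3, -0.2, -0.7]
opening: 0.3
```

```bash
python3 -c "
from h import *
go((42,96,76))"
```

```text
t 5.5167 tip box [42.9 96.1 93.9] F [-0.3 -0.2 -0.7] open 0.3
shift [ 0.6  -0.03  0.  ] rot [-0.01 -0.   -0.  ]
```

Cover 1 is a blank (5 N/mm). Cover 2 next.

Emit:
{"op": "drive_tool", "data": {"commands": [[[0.2, 0, 0, 0, 0, 0], [0.2, 0, 0, 0, 0, 0], [0.1, 0, 0, 0, 0, 0], [0.05, 0, 0, 0, 0, 0], [0, 0, 0, 0, 0, 0], [0, 0, 0, 0, 0, 0]]]}}

```text
time: 6.02
eef_pos: [559.9, 112.9, 143.0]
tool_rot: [[-0.0, 0.999, 0.039], [-0.0, 0.039, -0.999], [-1.0, -0.0, 0.0]]
contact_force: [0.3, 0.3, -0.8]
opening: 0.1
```

Emit:
{"op": "drive_tool", "data": {"commands": [[[0.05, 0, 0, 0, 0, 0], [0, 0, 0, 0, 0, 0]]]}}

```text
time: 6.18
eef_pos: [560.0, 112.8, 141.7]
tool_rot: [[0.0, 0.999, 0.038], [0.0, 0.038, -0.999], [-1.0, 0.0, -0.0]]
contact_force: [0.3, -0.3, 0.1]
opening: 0.4
```

Emit:
{"op": "drive_tool", "data": {"commands": [[[0.035, 0, 0, 0, 0, 0], [0, 0, 0, 0, 0, 0]]]}}

```text
time: 6.35
eef_pos: [560.0, 112.8, 140.9]
tool_rot: [[0.0, 0.999, 0.038], [0.0, 0.038, -0.999], [-1.0, 0.0, -0.0]]
contact_force: [-1.5, 0.4, 3.7]
opening: 0.5
```

Emit:
{"op": "drive_tool", "data": {"commands": [[[0.025, 0, 0, 0, 0, 0], [0, 0, 0, 0, 0, 0]]]}}

```text
time: 6.52
eef_pos: [560.0, 112.7, 140.4]
tool_rot: [[0.0, 0.999, 0.038], [0.0, 0.038, -0.999], [-1.0, 0.001, -0.0]]
contact_force: [-1.8, 0.5, 6.9]
opening: 0.2
```

Emit:
{"op": "drive_tool", "data": {"commands": [[[0.035, 0, 0, 0, 0, 0], [0, 0, 0, 0, 0, 0]]]}}

```text
time: 6.68
eef_pos: [560.0, 112.8, 139.6]
tool_rot: [[0.001, 0.999, 0.038], [0.0, 0.038, -0.999], [-1.0, 0.001, -0.0]]
contact_force: [-4.2, 0.9, 8.8]
opening: 0.8
```

Cover 2 is a blank too. Lifting over the dish to cover 3.

Emit:
{"op": "drive_tool", "data": {"commands": [[[-0.5, 0, 0, 0, 0, 0], [-0.7, 0, 0, 0, 0, 0], [-0.3, 0, 0.5, 0, 0, 0], [0, 0, 0.8, 0, 0, 0], [0, 0, 0.8, 0, 0, 0], [0, 0, 0.8, 0, 0, 0], [0, 0, 0.8, 0, 0, 0], [0, 0, 0.8, 0, 0, 0]]]}}

```text
time: 7.35
eef_pos: [564.7, -23.9, 183.8]
tool_rot: [[0.0, 0.999, 0.038], [0.0, 0.038, -0.999], [-1.0, 0.0, -0.0]]
contact_force: [0.4, -0.4, -0.4]
opening: 0.4
```

Emit:
{"op": "drive_tool", "data": {"commands": [[[0, 0, 0.8, 0, 0, 0], [0, 0, 0.7, 0, 0, 0], [0, 0, 0.4, 0, 0, 0], [0, 0, 0, 0, 0, 0], [0, 0, 0, 0, 0, 0]]]}}

```text
time: 7.77
eef_pos: [567.0, -80.0, 183.7]
tool_rot: [[-0.0, 0.999, 0.036], [0.0, 0.036, -0.999], [-1.0, -0.0, -0.0]]
contact_force: [0.5, 0.6, 0.1]
opening: 0.5
```

```bash
python3 -c "
from h import *
go((42,-96,76))"
```

```text
t 7.7667 tip box [ 42.6 -96.2 117.7] F [0.5 0.6 0.1] open 0.5
shift [ 1.39 -0.02 -0.01] rot [-0.02 -0.    0.  ]
```

Emit:
{"op": "drive_tool", "data": {"commands": [[[0.4, 0, 0, 0, 0, 0], [0.5, 0, 0, 0, 0, 0], [0.3, 0, 0, 0, 0, 0], [0.12, 0, 0, 0, 0, 0], [0.04, 0, 0, 0, 0, 0], [0, 0, 0, 0, 0, 0], [0, 0, 0, 0, 0, 0]]]}}

```text
time: 8.35
eef_pos: [567.6, -78.9, 143.6]
tool_rot: [[0.001, 0.999, 0.039], [-0.0, 0.039, -0.999], [-1.0, 0.001, 0.0]]
contact_force: [-0.1, -0.3, 0.2]
opening: 0.8
```

Emit:
{"op": "drive_tool", "data": {"commands": [[[0.05, 0, 0, 0, 0, 0], [0, 0, 0, 0, 0, 0]]]}}

```text
time: 8.52
eef_pos: [567.4, -79.1, 141.9]
tool_rot: [[0.001, 0.999, 0.038], [0.0, 0.038, -0.999], [-1.0, 0.001, -0.0]]
contact_force: [-0.0, 0.2, 0.5]
opening: 0.2
```

Emit:
{"op": "drive_tool", "data": {"commands": [[[0.035, 0, 0, 0, 0, 0], [0, 0, 0, 0, 0, 0]]]}}

```text
time: 8.68
eef_pos: [567.4, -79.2, 140.9]
tool_rot: [[0.001, 0.999, 0.038], [0.0, 0.038, -0.999], [-1.0, 0.001, -0.0]]
contact_force: [-1.1, 0.1, 3.9]
opening: 0.8
```

Emit:
{"op": "drive_tool", "data": {"commands": [[[0.025, 0, 0, 0, 0, 0], [0, 0, 0, 0, 0, 0]]]}}

```text
time: 8.85
eef_pos: [567.4, -79.2, 140.3]
tool_rot: [[0.001, 0.999, 0.038], [0.0, 0.038, -0.999], [-1.0, 0.001, -0.0]]
contact_force: [-2.5, 1.5, 7.6]
opening: 0.4
```

Cover 3 gives the same 5 N/mm, so it is a blank. Cover 4 next.

Emit:
{"op": "drive_tool", "data": {"commands": [[[-0.3, 0, 0, 0, 0, 0], [-0.4, 0, 0, 0, 0, 0], [0, 0, 0.6, 0, 0, 0], [0, 0, 0.8, 0, 0, 0], [0, 0, 0.8, 0, 0, 0], [0, 0, 0.4, 0, 0, 0], [0, 0, 0, 0, 0, 0], [0, 0, 0, 0, 0, 0]]]}}

```text
time: 9.52
eef_pos: [570.0, -157.7, 160.8]
tool_rot: [[-0.0, 0.999, 0.036], [0.0, 0.036, -0.999], [-1.0, -0.0, -0.0]]
contact_force: [0.2, -0.6, -0.7]
opening: 0.1
```

Emit:
{"op": "drive_tool", "data": {"commands": [[[0.2, 0, 0, 0, 0, 0], [0.2, 0, 0, 0, 0, 0], [0.12, 0, 0, 0, 0, 0], [0.05, 0, 0, 0, 0, 0], [0, 0, 0, 0, 0, 0], [0, 0, 0, 0, 0, 0]]]}}

```text
time: 10.02
eef_pos: [570.2, -156.8, 143.5]
tool_rot: [[-0.0, 0.999, 0.039], [-0.0, 0.039, -0.999], [-1.0, -0.0, 0.0]]
contact_force: [1.8, 0.6, 0.2]
opening: 0.4
```

Emit:
{"op": "drive_tool", "data": {"commands": [[[0.05, 0, 0, 0, 0, 0], [0, 0, 0, 0, 0, 0]]]}}

```text
time: 10.18
eef_pos: [570.2, -157.1, 142.1]
tool_rot: [[0.0, 0.999, 0.038], [0.0, 0.038, -0.999], [-1.0, 0.0, -0.0]]
contact_force: [-0.4, 0.6, -0.2]
opening: 0.0
```

Emit:
{"op": "drive_tool", "data": {"commands": [[[0.035, 0, 0, 0, 0, 0], [0, 0, 0, 0, 0, 0]]]}}

```text
time: 10.35
eef_pos: [570.4, -157.1, 141.4]
tool_rot: [[0.001, 0.999, 0.038], [-0.0, 0.038, -0.999], [-1.0, 0.001, 0.0]]
contact_force: [-1.4, 0.8, 2.7]
opening: 0.3
```

```bash
python3 -c "
from h import *
go((42,-174,76))"
```

```text
t 10.35 tip box [  43.1 -173.5   75.4] F [-1.4  0.8  2.7] open 0.3
shift [-0.02 -0.03  0.02] rot [ 0.    0.   -0.01]
```

Emit:
{"op": "drive_tool", "data": {"commands": [[[0.04, 0, 0, 0, 0, 0], [0, 0, 0, 0, 0, 0]]]}}

```text
time: 10.52
eef_pos: [570.6, -157.1, 140.3]
tool_rot: [[0.001, 0.999, 0.038], [-0.0, 0.038, -0.999], [-1.0, 0.001, 0.0]]
contact_force: [-1.0, 0.9, 3.8]
opening: 0.4
```

Emit:
{"op": "drive_tool", "data": {"commands": [[[0.04, 0, 0, 0, 0, 0], [0, 0, 0, 0, 0, 0]]]}}

```text
time: 10.68
eef_pos: [570.7, -157.1, 139.1]
tool_rot: [[0.001, 0.999, 0.038], [-0.0, 0.038, -0.999], [-1.0, 0.001, 0.0]]
contact_force: [0.2, 0.6, 4.1]
opening: 0.3
```

Emit:
{"op": "drive_tool", "data": {"commands": [[[0.03, 0, 0, 0, 0, 0], [0, 0, 0, 0, 0, 0]]]}}

```text
time: 10.85
eef_pos: [570.7, -157.1, 138.2]
tool_rot: [[0.001, 0.999, 0.038], [-0.0, 0.038, -0.999], [-1.0, 0.001, 0.0]]
contact_force: [0.1, 1.8, 3.6]
opening: 0.4
```

Cover 4 sinks under a steady ~4 N, so it is the hatch. Pressing on.

Emit:
{"op": "drive_tool", "data": {"commands": [[[0.08, 0, 0, 0, 0, 0], [0.08, 0, 0, 0, 0, 0], [0.08, 0, 0, 0, 0, 0], [0.08, 0, 0, 0, 0, 0], [0, 0, 0, 0, 0, 0]]]}}

```text
time: 11.27
eef_pos: [570.4, -157.3, 128.2]
tool_rot: [[0.0, 0.999, 0.038], [-0.0, 0.038, -0.999], [-1.0, 0.0, 0.0]]
contact_force: [1.3, -0.1, 3.3]
opening: 0.7
```

Emit:
{"op": "drive_tool", "data": {"commands": [[[0.08, 0, 0, 0, 0, 0], [0.08, 0, 0, 0, 0, 0], [0.08, 0, 0, 0, 0, 0], [0, 0, 0, 0, 0, 0]]]}}

```text
time: 11.6
eef_pos: [570.2, -157.2, 120.6]
tool_rot: [[-0.0, 0.999, 0.038], [0.0, 0.038, -0.999], [-1.0, -0.0, -0.0]]
contact_force: [1.7, -0.4, 1.3]
opening: 0.7
```

Emit:
{"op": "drive_tool", "data": {"commands": [[[0.08, 0, 0, 0, 0, 0], [0.08, 0, 0, 0, 0, 0], [0, 0, 0, 0, 0, 0]]]}}

```text
time: 11.85
eef_pos: [569.9, -157.1, 115.6]
tool_rot: [[-0.001, 0.999, 0.038], [0.0, 0.038, -0.999], [-1.0, -0.001, -0.0]]
contact_force: [2.3, 0.1, 1.5]
opening: 0.2
```

Run:
```python
from h import *
go((42,-174,46))
im,_=optics.read_camera("scene");cv2.imwrite("pics/e.png",cv2.resize(im[90:290,120:380],(780,600)))
```

```text
t 11.85 tip box [  42.5 -173.5   49.6] F [2.3 0.1 1.5] open 0.2
shift [ 0.12 -0.02  0.02] rot [-0.   -0.    0.01]
```

View pics/e.png

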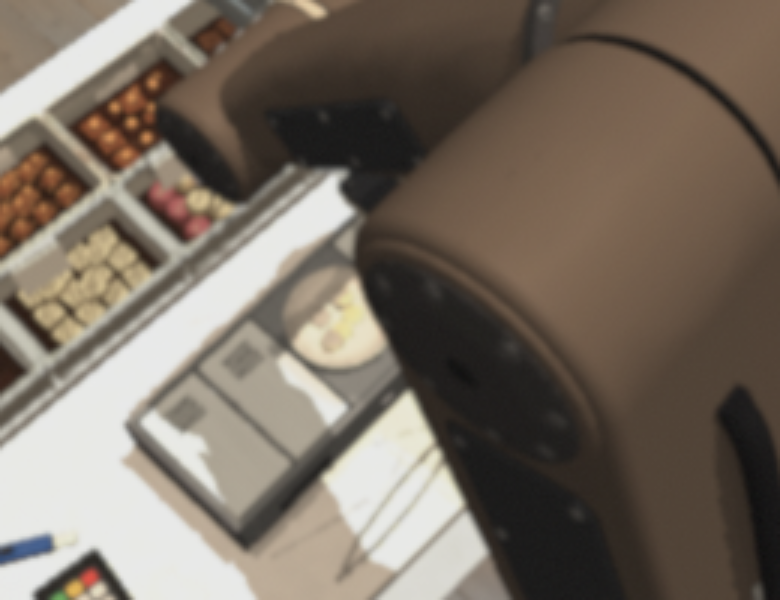

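Emit:
{"op": "drive_tool", "data": {"commands": [[[0.07, 0, 0, 0, 0, 0], [0.07, 0, 0, 0, 0, 0], [0, 0, 0, 0, 0, 0], [0, 0, 0, 0, 0, 0]]]}}

```text
time: 12.23
eef_pos: [570.2, -157.1, 111.8]
tool_rot: [[0.0, 0.999, 0.038], [0.0, 0.038, -0.999], [-1.0, 0.0, -0.0]]
contact_force: [2.3, -0.6, 0.7]
opening: 0.5
```

Emit:
{"op": "drive_tool", "data": {"commands": [[[-0.1, 0.05, 0, 0, 0, 0], [-0.4, 0, 0, 0, 0, 0], [-0.8, 0, 0, 0, 0, 0], [-0.9, 0, 0, 0, 0, 0], [-0.9, 0, 0, 0, 0, 0], [-0.9, 0, 0, 0, 0, 0], [-0.6, 0, 0, 0, 0, 0], [0, 0, 0, 0, 0, 0]]]}}

```text
time: 12.9
eef_pos: [572.7, -157.4, 254.4]
tool_rot: [[0.005, 0.999, 0.038], [-0.001, 0.038, -0.999], [-1.0, 0.005, 0.001]]
contact_force: [0.6, 0.0, 1.2]
opening: 0.1
```

```bash
python3 -c "
from h import *
go((-85,-174,185))"
```

```text
t 12.9 tip box [  45.7 -173.9  188.4] F [0.6 0.  1.2] open 0.1
shift [ 0.09 -4.34  0.01] rot [ 0.    0.01 -0.05]
```

Emit:
{"op": "drive_tool", "data": {"commands": [[[0, -0.4, 0, 0, 0, 0], [0, -0.7, 0, 0, 0, 0], [0, -0.8, 0, 0, 0, 0], [0, -0.8, 0, 0, 0, 0], [0, -0.8, 0, 0, 0, 0], [0, -0.6, 0, 0, 0, 0], [0, -0.3, 0, 0, 0, 0], [0, 0, 0, 0, 0, 0]]]}}

```text
time: 13.57
eef_pos: [437.1, -162.2, 249.5]
tool_rot: [[-0.002, 0.999, 0.037], [0.001, 0.037, -0.999], [-1.0, -0.002, -0.001]]
contact_force: [-0.8, -0.5, -0.3]
opening: 0.5
```

Run:
```python
from h import *
go((-85,-174,115))
for n in("scene","top"):
    im,dp=optics.read_camera(n);cv2.imwrite(f"pics/f_{n}.png",cv2.resize(im[90:290,120:380],(780,600)) if n=="scene" else im)
    print(n,[(round(r["conf"],2),r["extent"]) for r in models.spot_in(n,"hatch")])
```

```text
t 13.5667 tip box [ -90.5 -173.4  183.5] F [-0.8 -0.5 -0.3] open 0.5
shift [2.28 0.18 0.02] rot [-0.01 -0.01  0.01]
scene []
top [(0.17, [350.3, 199.9, 366.5, 214.9])]
```

View pics/f_scene.png

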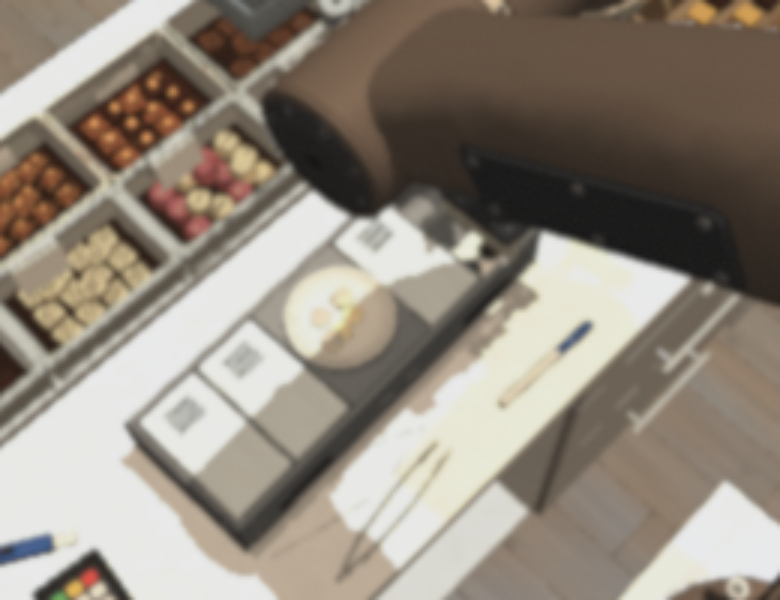

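Emit:
{"op": "drive_tool", "data": {"commands": [[[0.5, 0, 0, 0, 0, 0], [0.8, 0, 0, 0, 0, 0], [0.7, 0.2, 0, 0, 0, 0], [0.3, 0.3, 0, 0, 0, 0], [0, 0.4, 0, 0, 0, 0], [0, 0.2, 0, 0, 0, 0], [0, 0, 0, 0, 0, 0], [0, 0, 0, 0, 0, 0]]]}}

```text
time: 14.43
eef_pos: [473.6, -160.8, 181.5]
tool_rot: [[0.001, 0.999, 0.038], [-0.0, 0.038, -0.999], [-1.0, 0.001, 0.0]]
contact_force: [0.1, 0.4, -0.2]
opening: 0.8
```

```bash
python3 -c "
from h import *
go((0,-174,113))"
```

```text
t 14.4333 tip box [ -53.8 -173.5  115.5] F [ 0.1  0.4 -0.2] open 0.8
shift [0.08 1.79 0.02] rot [ 0.    0.   -0.01]
```

Emit:
{"op": "drive_tool", "data": {"commands": [[[0, 0.12, 0, 0, 0, 0], [0, 0.12, 0, 0, 0, 0], [0, 0.12, 0, 0, 0, 0], [0, 0.12, 0, 0, 0, 0], [0, 0.12, 0, 0, 0, 0], [0, 0, 0, 0, 0, 0]]]}}

```text
time: 14.93
eef_pos: [491.5, -160.2, 181.1]
tool_rot: [[0.001, 0.999, 0.038], [-0.0, 0.038, -0.999], [-1.0, 0.0, 0.0]]
contact_force: [0.2, 0.8, 0.3]
opening: 0.4
```

Emit:
{"op": "drive_tool", "data": {"commands": [[[0, 0.12, 0, 0, 0, 0], [0, 0.12, 0, 0, 0, 0], [0, 0.12, 0, 0, 0, 0], [0, 0.12, 0, 0, 0, 0], [0, 0, 0, 0, 0, 0]]]}}

```text
time: 15.35
eef_pos: [505.8, -159.6, 180.9]
tool_rot: [[-0.0, 0.999, 0.038], [-0.0, 0.038, -0.999], [-1.0, -0.0, 0.0]]
contact_force: [-0.2, 1.1, -0.0]
opening: 0.4
```

```bash
python3 -c "
from h import *
go((0,-174,113))"
```

```text
t 15.35 tip box [ -21.7 -173.5  114.9] F [-0.2  1.1 -0. ] open 0.4
shift [0.06 0.72 0.02] rot [0. 0. 0.]
```

Emit:
{"op": "drive_tool", "data": {"commands": [[[0, 0.1, 0, 0, 0, 0], [0, 0.1, 0, 0, 0, 0], [0, 0.1, 0, 0, 0, 0], [0, 0, 0, 0, 0, 0]]]}}

```text
time: 15.68
eef_pos: [514.8, -159.3, 181.0]
tool_rot: [[0.0, 0.999, 0.038], [-0.0, 0.038, -0.999], [-1.0, 0.0, 0.0]]
contact_force: [0.3, -0.3, 0.2]
opening: 0.1
```

Emit:
{"op": "drive_tool", "data": {"commands": [[[0, 0.1, 0, 0, 0, 0], [0, 0.1, 0, 0, 0, 0], [0, 0, 0, 0, 0, 0]]]}}

```text
time: 15.93
eef_pos: [520.7, -159.0, 181.0]
tool_rot: [[0.0, 0.999, 0.038], [-0.0, 0.038, -0.999], [-1.0, 0.0, 0.0]]
contact_force: [-0.2, -0.0, 0.9]
opening: 0.6
```

Run:
```python
from h import *
go((0,-174,113))
for n in("scene","top"):
    im,dp=optics.read_camera(n);cv2.imwrite(f"pics/g_{n}.png",cv2.resize(im[90:240,180:380],(800,600)) if n=="scene" else im)
```

```text
t 15.9333 tip box [  -6.6 -173.5  115. ] F [-0.2 -0.   0.9] open 0.6
shift [0.07 0.22 0.02] rot [ 0.  0. -0.]
```

View pics/g_scene.png

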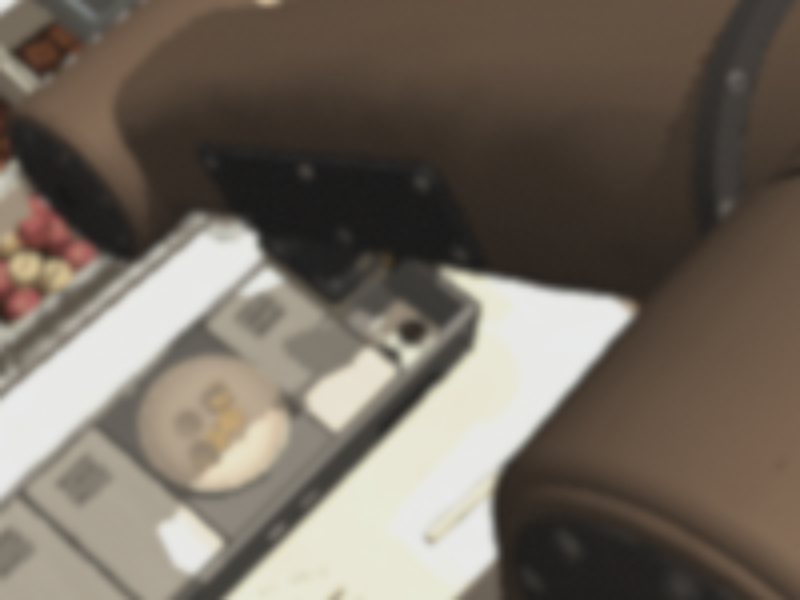

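Run:
```python
from h import *
np.set_printoptions(precision=0,suppress=True,linewidth=200)
im,dp=optics.read_camera("scene");k,d,R,t=K("scene")
v,u=np.mgrid[:384,:512]; p=cv2.undistortPoints(np.c_[u.ravel(),v.ravel()].astype(float).reshape(-1,1,2),k,d).reshape(-1,2)
z=dp.ravel(); P=(np.c_[p*z[:,None],z]-t)@R
B=np.c_[(P-C)@EX,(P-C)@EY,P[:,2]]
m=(z>0)&(abs(B[:,1]+174)<42)&(abs(B[:,0])<85)&(B[:,2]<175)&(B[:,2]>-20)
i=np.where(m)[0][::2]; print(len(i))
for j in i: print((u.ravel()[j],v.ravel()[j]),B[j],im.reshape(-1,3)[j],end=";")
```

```text
390
(np.int64(271), np.int64(155)) [  -8. -157.  140.] [65 75 81];(np.int64(246), np.int64(156)) [  74. -133.   73.] [132 141 145];(np.int64(271), np.int64(156)) [  -9. -157.  134.] [64 72 77];(np.int64(282), np.int64(156)) [ -11. -211.   73.] [53 56 59];(np.int64(284), np.int64(156)) [ -17. -213.   77.] [54 59 62];(np.int64(269), np.int64(157)) [   8. -168.   97.] [62 68 73];(np.int64(275), np.int64(157)) [ -21. -161.  137.] [64 73 80];(np.int64(280), np.int64(157)) [  -2. -212.   56.] [52 55 57];(np.int64(282), np.int64(157)) [ -10. -213.   63.] [55 58 60];(np.int64(284), np.int64(157)) [ -18. -211.   75.] [59 63 66];(np.int64(286), np.int64(157)) [ -24. -215.   76.] [60 65 68];(np.int64(275), np.int64(158)) [ -20. -162.  130.] [70 80 86];(np.int64(277), np.int64(158)) [ -19. -174.  115.] [55 60 64];(np.int64(280), np.int64(158)) [  -3. -211.   52.] [54 57 60];(np.int64(282), np.int64(158)) [ -11. -212.   59.] [55 59 61];(np.int64(284), np.int64(158)) [ -18. -213.   66.] [57 60 63];(np.int64(286), np.int64(158)) [ -25. -214.   73.] [61 66 68];(np.int64(250), np.int64(159)) [  58. -
[... 22972 characters left out ...]
 np.int64(191)) [ -81. -145.   15.] [138 157 160];(np.int64(286), np.int64(191)) [ -82. -155.    1.] [201 224 226];(np.int64(288), np.int64(191)) [ -85. -162.   -5.] [213 231 232];(np.int64(283), np.int64(192)) [ -78. -144.    7.] [138 156 161];(np.int64(285), np.int64(192)) [ -81. -151.   -1.] [200 224 226];(np.int64(281), np.int64(193)) [ -79. -133.   15.] [ 96 109 112];(np.int64(283), np.int64(193)) [ -78. -145.   -3.] [176 200 205];(np.int64(285), np.int64(193)) [ -83. -149.   -2.] [210 229 232];(np.int64(283), np.int64(194)) [ -82. -141.    0.] [199 223 226];(np.int64(282), np.int64(195)) [ -82. -135.    1.] [199 223 226];(np.int64(281), np.int64(196)) [ -80. -133.   -6.] [200 223 226];
```

Depth shows the hatch underside at box (14,·,43)→(8,·,97), i.e. about 83–85° now, at the finger. Last few millimetres.

Emit:
{"op": "drive_tool", "data": {"commands": [[[0, 0.1, 0, 0, 0, 0], [0, 0.1, 0, 0, 0, 0], [0, 0.05, 0, 0, 0, 0], [0, 0, 0, 0, 0, 0], [0, 0, 0, 0, 0, 0]]]}}

```text
time: 16.5
eef_pos: [527.8, -158.7, 180.9]
tool_rot: [[0.0, 0.999, 0.038], [0.0, 0.038, -0.999], [-1.0, 0.0, -0.0]]
contact_force: [-1.2, -0.4, 0.4]
opening: 0.6
```

```bash
cat >> h.py <<'E'
def under(tag=None):
    im,dp=optics.read_camera("scene");k,d,R,t=K("scene")
    if tag: cv2.imwrite(f"pics/{tag}.png",cv2.resize(im[90:240,180:380],(800,600)))
    v,u=np.mgrid[:384,:512]; p=cv2.undistortPoints(np.c_[u.ravel(),v.ravel()].astype(float).reshape(-1,1,2),k,d).reshape(-1,2)
    z=dp.ravel(); P=(np.c_[p*z[:,None],z]-t)@R; B=np.c_[(P-C)@EX,(P-C)@EY,P[:,2]]
    m=(z>0)&(abs(B[:,1]+174)<33)&(abs(B[:,0]-14)<30)&(B[:,2]<175)&(B[:,2]>22)
    B=B[m]; 
    for lo in range(20,180,15):
        q=B[(B[:,2]>=lo)&(B[:,2]<lo+15)]
        if len(q): print(lo,len(q),"x med",np.median(q[:,0]).round(1),"range",q[:,0].min().round(1),q[:,0].max().round(1),"y",q[:,1].min().round(0),q[:,1].max().round(0))
E
python3 -c "
from h import *
go((0,-174,113));under()"
```

```text
t 16.5 tip box [   0.4 -173.5  114.9] F [-1.2 -0.4  0.4] open 0.6
shift [ 0.06 -0.01  0.02] rot [-0. -0. -0.]
20 19 x med 12.4 range -15.8 14.1 y -207.0 -162.0
35 21 x med 12.4 range 10.8 13.4 y -205.0 -160.0
50 16 x med 11.5 range 10.3 13.3 y -203.0 -159.0
65 7 x med 11.2 range 10.7 11.9 y -178.0 -158.0
95 2 x med 10.3 range 9.9 10.8 y -165.0 -161.0
110 4 x med -1.5 range -13.3 9.8 y -170.0 -158.0
125 10 x med -12.9 range -15.1 4.2 y -164.0 -157.0
140 2 x med -2.3 range -4.4 -0.3 y -157.0 -157.0
155 1 x med -10.7 range -10.7 -10.7 y -153.0 -153.0
```

Emit:
{"op": "drive_tool", "data": {"commands": [[[0, 0.06, 0, 0, 0, 0], [0, 0, 0, 0, 0, 0], [0, 0, 0, 0, 0, 0]]]}}

```text
time: 16.8
eef_pos: [529.5, -158.7, 181.0]
tool_rot: [[0.0, 0.999, 0.038], [-0.0, 0.038, -0.999], [-1.0, 0.0, 0.0]]
contact_force: [-1.1, 0.2, 0.0]
opening: 0.4
```

Emit:
{"op": "drive_tool", "data": {"commands": [[[0, -0.2, 0, 0, 0, 0], [0, -0.6, 0, 0, 0, 0], [0, -0.8, 0, 0, 0, 0], [-0.3, -0.8, 0, 0, 0, 0], [-0.8, -0.4, 0, 0, 0, 0], [-0.9, 0, 0, 0, 0, 0], [-0.9, 0, 0, 0, 0, 0], [-0.9, 0, 0, 0, 0, 0]]]}}

```text
time: 17.47
eef_pos: [444.5, -162.0, 296.5]
tool_rot: [[0.001, 0.999, 0.038], [0.0, 0.038, -0.999], [-1.0, 0.001, -0.0]]
contact_force: [0.6, 0.8, -0.0]
opening: 0.4
```

Emit:
{"op": "drive_tool", "data": {"commands": [[[-0.5, 0, -0.6, 0, 0, 0], [0, 0, -0.9, 0, 0, 0], [0, 0, -0.9, 0, 0, 0], [0, 0, -0.9, 0, 0, 0], [0, 0, -0.9, 0, 0, 0], [0, 0, -0.9, 0, 0, 0], [0, 0, -0.9, 0, 0, 0], [0, 0, -0.9, 0, 0, 0]]]}}

```text
time: 18.13
eef_pos: [436.8, 46.0, 310.1]
tool_rot: [[0.001, 0.999, 0.038], [0.0, 0.038, -0.999], [-1.0, 0.001, -0.0]]
contact_force: [0.7, 0.2, -1.3]
opening: 0.3
```

Emit:
{"op": "drive_tool", "data": {"commands": [[[0, 0, -0.9, 0, 0, 0], [0, 0, -0.9, 0, 0, 0], [0, 0, -0.9, 0, 0, 0], [0, 0, -0.9, 0, 0, 0], [0, 0, -0.9, 0, 0, 0], [0, 0, -0.9, 0, 0, 0], [0, 0, -0.6, 0, 0, 0], [0, 0, 0, 0, 0, 0]]]}}

```text
time: 18.8
eef_pos: [430.5, 227.3, 309.8]
tool_rot: [[0.0, 0.999, 0.04], [0.0, 0.04, -0.999], [-1.0, 0.0, -0.0]]
contact_force: [-0.1, -0.2, 0.5]
opening: 0.2
```

```bash
python3 -c "
from h import *
go((0,-174,113));under('z')"
```

```text
t 18.8 tip box [-82.1 216.  243.8] F [-0.1 -0.2  0.5] open 0.2
shift [ 4.36  2.71 13.01] rot [ 0.02 -0.   -0.  ]
20 19 x med 11.8 range 10.4 12.9 y -207.0 -160.0
35 22 x med 11.4 range 10.4 12.9 y -206.0 -154.0
50 33 x med 11.3 range 9.8 13.4 y -204.0 -145.0
65 29 x med 11.6 range 9.6 12.9 y -207.0 -142.0
80 28 x med 11.0 range 9.8 12.6 y -206.0 -144.0
95 35 x med 10.9 range 9.5 11.8 y -205.0 -142.0
110 33 x med 10.8 range 9.4 12.3 y -203.0 -142.0
125 34 x med 10.5 range 9.4 12.2 y -207.0 -142.0
140 53 x med 10.9 range 9.3 18.2 y -205.0 -143.0
155 33 x med 13.6 range 10.0 17.3 y -206.0 -141.0
```

View pics/z.png

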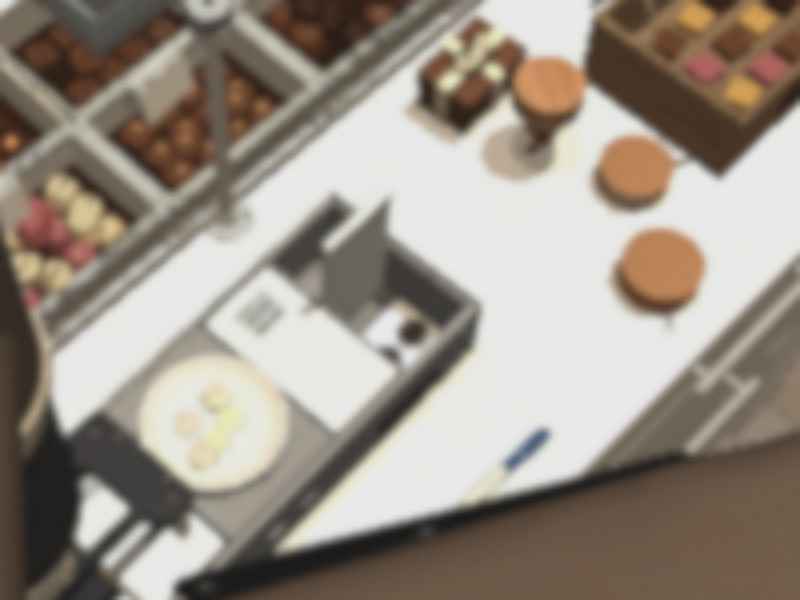

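The hatch (top edge near (357,222) in the crop) stands upright, with the sockets showing at (400,335). The dish at (215,420) and the items on the right are where they were, and the tool is clear.

```bash
python3 -c "
from h import *
print(workorder.hand_in())"
```

```text
the job is handed in; nothing more can be done
None
```

The hatch is open and standing upright, and the job is handed in at about 19 s of the 58 s allowed. It is the rightmost cover (pad 4).

- **Finding it:** I pressed the ribbed far ends from left to right with closed fingertips. Covers 1 to 3 gave about 1 mm per 5 N up to 8–10 N, so they are blanks. Cover 4 sank under a steady 4 N or so.
- **Opening it:** I pressed that end about 30 mm down and lifted clear. Then I pushed the raised near edge away until the hatch was upright. The largest reading I saw was about 10 N upward (around 11 N in all), while testing the blanks.
- **Last checks:** The final depth reading puts the hatch's underside at box x of about 11–12 mm over z = 20–150 mm, which is about 89°. The tool was clear at about 244 mm height. In the last view the coin dish and the items on the right were unmoved. The card terminal and the tongs were outside that view; I last saw them in place in the earlier pictures.
- **What disagreed:** For most of the push the wrist force stayed within its noise and showed about 1 N only at the end. I therefore judged the angle from the depth images rather than from force. The hatch network did not find the hatch when I asked it, and the top camera's view of the box was blocked in the first picture. I relied on the scene camera for everything.

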